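# Hold the child-safe tablet box open

## Task

Somebody needs both hands to take dishwasher tablets out of the child-safe box on the worktop. Release its catch (press the sprung grey knob down, turn it clockwise as far as it goes while it is pressed, then let go so that it springs back up), raise the self-closing lid by its bar handle to 45 degrees and keep holding it there: the job finishes with the gripper still holding the lid at 45 degrees. Leave the spice jar, the tin and the small bottle where they stand.

Things in the scene. Friction and masses are not known exactly. Their poses are not given: they have to be found in the camera images.
- tablet_box: White plastic box fixed to the worktop, 160 (x) x 170 (y) x 110 mm high, origin at the centre of its underside. Its front, with catch and handle, faces its own -x; x points to the hinge side, z up. The front points roughly to the left of the robot (yaw -1.56, varying by 0.18). A tall dish rack, part of the room, stands close by on the far side: lean the wrist towards the robot at the handle.
- lid_hinge (a point): Middle of the lid's hinge axis, on the box at [0.084, 0, 0.110] in the box's frame. The axis runs along the box's y; the axes of this point are those of the box.
- lid_handle (a point): Middle of the lid's round steel bar handle, 12 mm thick, 56 mm long, along the box's y, on two 10 mm rods at its ends; it moves with the lid. Free above and below; 34 mm of room behind it to the lid, 36 mm to the box wall. Lid shut: [-0.122, 0.036, 0.114] in the box's frame, 206 mm in front of and 4 mm above the hinge axis.
- lid (a joint): Angle of the lid (white plate 8 mm thick, about 0.3 kg): 0 shut, grows as the front rises, 0.785 is 45 degrees, 1.3 the stop. Weight and a spring always push it shut (2 to 4 N at the handle); it never stays open by itself. The knob's nose blocks it beyond about 0.06 rad until the knob has been turned by about 1 rad.
- knob_grip (a point): Where to grip the grey knob: on its axis, 8 mm below its top; up, at [-0.110, -0.047, 0.159] in the box's frame. The grip is an upright bar 12 mm thick, 36 mm long, 32 mm tall, on a disc 38 mm across (top 23 mm below this point). Locked, the bar lies along the box's x and the nose beside the disc, 45 mm from the axis, points to +x over the lid. Site x: along the nose; z: up.
- catch_stem (a joint): How far the knob is pressed down, 0 (up) to 0.008 m; sprung: 2.5 N to start, 5.3 N at 4.5 mm, 7.5 N fully down. It springs up when released.
- knob (a joint): Turn of the knob, 0 locked (start) to 1.45 rad at its stop, clockwise seen from above. It turns only while pressed by more than 4.5 mm, and stays where it is left; at the stop the nose points along the front, away from the handle, and frees the lid.
- spice_jar: Bystander: spice jar with a dark cap, 44 mm across, 107 mm tall; origin at the centre of its underside.
- tin: Bystander: low food tin, 75 mm across, 58 mm tall; origin at the centre of its underside.
- small_bottle: Bystander: small capped bottle, 36 x 42 mm, 106 mm tall; origin at the centre of its underside.

How it is judged:
By the outcome, as a careful person would: the job done as asked, in the order asked, and still so for the second after the job is handed in, while the arm keeps its last pose, push and grip.
It also fails if it takes over 51 s, if anything falls off the work surface, if the arm or the gripper's body presses on something with over 40 N, if the wrist force passes 120 N, or if a joint passes its speed limit or range.

## Robot

A 6-joint arm with a two-finger parallel gripper is mounted at the origin on a cart in front of the work surface, level with it; the furniture and walls round the work are solid. World frame = base frame: x ahead of the robot, y to its left, z up, the work surface at z = 0. Lengths are in m, angles in degrees, forces in N, time in s.
With the tool pointing down it reaches from about 0.35 to 0.875 m from the base axis. Payload 4.2 kg.
Tool frame: the origin (TCP) lies between the finger pads; the fingertips stand 22 mm ahead of it and the grasp point (between the pads) lies 3 mm ahead of it (env.finger_overhang is the distance from the TCP to the fingertips, in m); z points along the fingers, y is the line along which they close (so a half turn about z gives the same grasp; the last joint's range is limited). The gripper opens to 87 mm and grips with 3 to 60 N. Pads are 19 mm wide; open, the fingers measure 117 mm over their backs; the gripper's body (75 mm by 190 mm) begins 51 mm behind the grasp point.
Start: joints at [78.53, 22.042, 0.453, 0, -68.411, -14.817], TCP at [0.277, 0.56, 0.245] pointing down, gripper open.
Joint ranges: [-179.83, 179.83], [-69.29, 118.12], [-61.27, 80.66], [-181.25, 117.63], [-171.15, -9.14], [-177.46, 177.46]. Speed limits (degrees/s): [159.86, 159.86, 180, 180, 180, 180].

## Interface

Orientations are given as [roll, pitch, yaw] about the fixed x, y, z axes, in that order (R = Rz(yaw) Ry(pitch) Rx(roll)).
In Python, from workcell import env, eyes gives the robot as it stands (env), with the cameras (eyes). Calls block until the motion is done:
- env.goto(position, orientation): joint-space move of the TCP to a pose.
- env.move_straight(position, rotation=None, rate=0.15, force_limit=None): straight line of the TCP; rotation=None keeps the orientation; rate is the mean speed in m/s. With force_limit (N) it stops when the force on the tool has changed by that much, and returns True; else False.
- env.set_joints(angles): joint-space move.
- env.gripper_to(opening, grasp_force=None): opening from 0.0 (shut) to 1.0 (fully open); grasp_force is the grip in N (None keeps the last); returns when the fingers have stopped.
- env.dwell(seconds).
- env.inverse_kinematics(position, orientation): joint angles nearest the present ones, or None.
- env.read_state(): the state.
- eyes.grab_frame(name): name is "scene" or "side" or "wrist"; returns a dict with "image" (420x560x3 uint8, blue, green, red), "fx", "fy", "cx", "cy" (pixels), "D" ([k1, k2, p1, p2, k3] as OpenCV has them; the pictures are not rectified), "position" and "orientation" of the camera in the world. Camera axes: x right, y up, looking along -z (the intrinsics and any distortion apply to the point x, -y, -z); pixel columns grow to the right and rows downward; lengths in m; the calibration is good to about 2 mm. A picture is of the moment at which its call begins. There is no depth.
A pose or a line that the arm cannot do raises env.Unreachable and nothing moves.
- env.close_job(): hands the job in; it is judged then, once.
The state is a dict: "clock": time; "joint_positions": joint angles; "qvel": joint speeds; "joint_torque": joint torques, N m; "position": TCP position; "tool_rot": TCP orientation; "force": force on the tool from outside, world axes, zero at the start; "wrist_torque": the same for the moment, N m; "opening": opening from 0.0 (shut) to 1.0 (fully open); "finger_force": force on a finger pad.
Only numpy, scipy, OpenCV 4.12 (cv2) and the standard library are available. Lean on these libraries where they do the work, as an engineer would, in place of code of your own. Each camera call takes 0.05 s, during which the arm holds its last target. There are 200 camera calls.

## Working session

There is one attempt and no reset: what is moved stays moved. The work goes in short steps, each a Python script; the robot and the scene stay as the last script left them, time stands still between calls to the robot, and variables do not carry over. Pictures are saved under pics/ and viewed, at most 10 in all, crops included, and the job is handed in when it is done.

```bash
mkdir -p pics; ls
python3 - <<'E'
from workcell import env, eyes
import cv2
for n in ("scene","side","wrist"):
    f=eyes.grab_frame(n); cv2.imwrite(f"pics/{n}0.png",f["image"]); print(n,{k:v for k,v in f.items() if k!="image"})
print(env.read_state())
E
```

```text
pics
workcell.py
scene {'fx': 385.75324259321826, 'fy': 385.75324259321826, 'cx': 282.57916801372795, 'cy': 209.08554046218907, 'D': array([-0.10206372,  0.        ,  0.        ,  0.        ,  0.        ]), 'position': array([-0.34433919, -0.80987131,  0.64270148]), 'orientation': array([ 65.65295709,   0.21364068, -48.21492922])}
side {'fx': 403.61927982882975, 'fy': 403.61927982882975, 'cx': 279.67176971769214, 'cy': 203.8301868785403, 'D': array([-0.0237961,  0.       ,  0.       ,  0.       ,  0.       ]), 'position': array([0.32791491, 0.69118657, 0.82810476]), 'orientation': array([  47.76525068,   -0.4660233 , -167.96365856])}
wrist {'fx': 346.22938315845505, 'fy': 346.22938315845505, 'cx': 281.2147315804754, 'cy': 209.71072060682673, 'D': array([-0.06498487,  0.        ,  0.        ,  0.        ,  0.        ]), 'position': array([0.34467756, 0.52586636, 0.38299185]), 'orientation': array([-1.62589085e+01, -7.11587135e-02, -1.16234122e+02])}
{'clock': 0.15, 'joint_positions': array([ 7.85291483e+01,  2.20818811e+01,  3.99807159e-01, -2.00985653e-02,
       -6.84106946e+01, -1.48169386e+01]), 'qvel': array([-0.04946103, -0.18653624,  0.26698541,  0.1575286 , -0.02631085,
        0.00844873]), 'joint_torque': array([ 3.90817218e-05, -3.91052699e+01,  1.87587082e+01,  4.22232628e+00,
        1.23434316e-02, -1.39779136e-04]), 'position': array([0.27660234, 0.56001722, 0.24371295]), 'tool_rot': array([ 1.79905539e+02, -5.66862362e-03, -2.62951961e+01]), 'force': array([-0.44347594,  0.10303428, -0.30391699]), 'wrist_torque': array([0.01902474, 0.01878695, 0.02256333]), 'finger_force': 0.0, 'opening': 1.0024521423343884}
```

View pics/scene0.png

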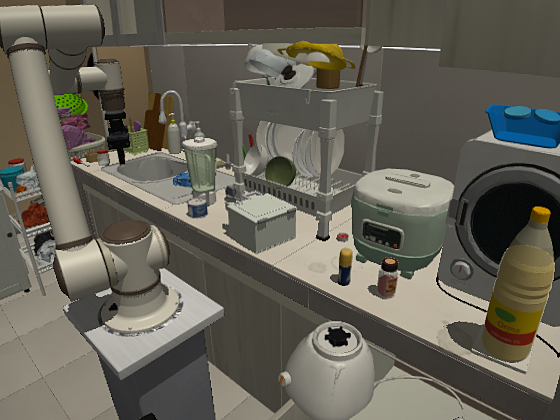

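View pics/side0.png

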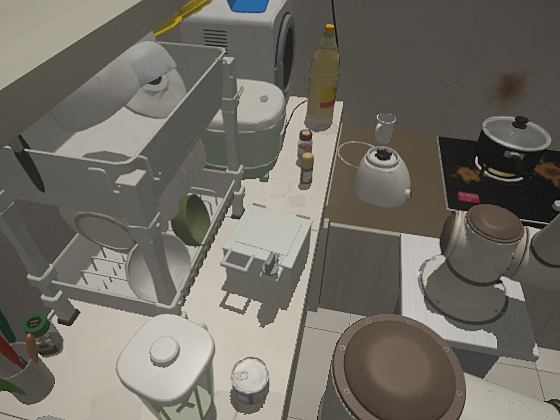

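The side view shows the box near (265,250), with the handle at about (236,262), the knob at about (270,262), and the tin at (250,380). The bottle and jar are behind it at (307,165). I'll zoom in to measure.

Run:
```python
import cv2
a=cv2.imread("pics/side0.png")[195:320,205:325]; a=cv2.resize(a,None,fx=4.8,fy=4.8,interpolation=cv2.INTER_CUBIC)
cv2.imwrite("pics/c1.png",a)
b=cv2.imread("pics/scene0.png")[170:260,170:310]; b=cv2.resize(b,None,fx=5,fy=5,interpolation=cv2.INTER_CUBIC)
cv2.imwrite("pics/c2.png",b)
```

```text
(no output)
```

View pics/c1.png

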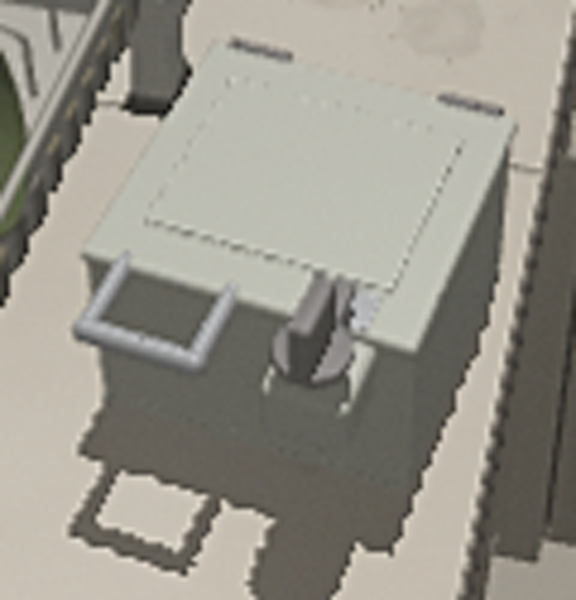

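View pics/c2.png

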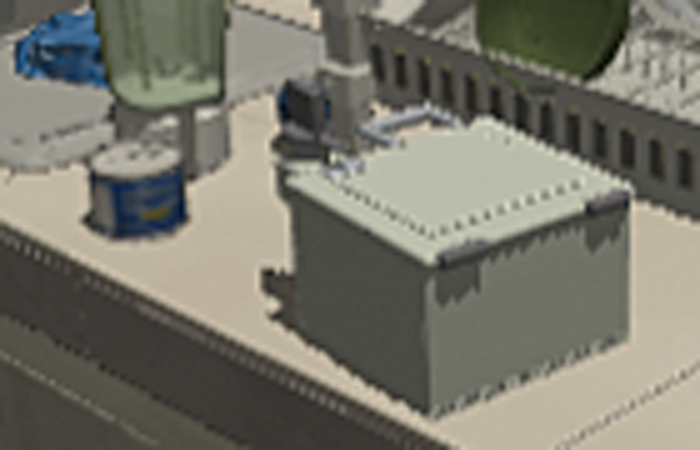

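Side crop: handle bar ends are at (84,328) and (200,358), the disc centre at about (314,350), and the lid corners at (84,255), (415,352), (517,125) and (218,40). Scene crop: the base corners are at (432,415), (628,342) and (298,318), and the tin base is near (138,225). Next I fit the pose.

```bash
cat > geo.py <<'E'
import numpy as np, cv2
from scipy.spatial.transform import Rotation as R
def proj(f,P):
    P=np.atleast_2d(P); Rc=R.from_euler('xyz',f["orientation"],degrees=True).as_matrix()
    c=(P-f["position"])@Rc*[1,-1,-1]
    K=np.array([[f["fx"],0,f["cx"]],[0,f["fy"],f["cy"]],[0,0,1.]])
    return cv2.projectPoints(c.reshape(-1,1,3),np.zeros(3),np.zeros(3),K,np.asarray(f["D"],float))[0].reshape(-1,2)
def b2w(p,P):
    c,s=np.cos(p[2]),np.sin(p[2]); P=np.atleast_2d(P).astype(float)
    return P@np.array([[c,-s,0],[s,c,0],[0,0,1]]).T+[p[0],p[1],0]
def ray_z(f,uv,z):
    from scipy.optimize import fsolve
    return fsolve(lambda q:proj(f,[q[0],q[1],z])[0]-uv,[.45,.3])
E
python3 - <<'E'
from workcell import env, eyes
from geo import *
from scipy.optimize import least_squares
S=eyes.grab_frame("side");C=eyes.grab_frame("scene")
un=lambda q,o,s:(np.array(q,float)+.5)/s-.5+o
ss=un([[84,328],[200,358],[314,350],[84,255],[415,352],[517,125],[218,40]],np.array([205,195]),4.8)
sP=lambda h:[[-.122,.011,.114],[-.122,.061,.114],[-.110,-.047,.136],[-.082,.087,h],[-.082,-.087,h],[.084,-.087,h],[.084,.087,h]]
# y order: far side (+y box = world +x) is image-left
sP2=lambda h:[sP(h)[1],sP(h)[0]]+sP(h)[2:]
cc=un([[432,415],[628,342],[298,318]],np.array([170,170]),5)
cP=[[.08,-.085,0],[.08,.085,0],[-.08,-.085,0]]
fun=lambda p:np.r_[(proj(S,b2w(p,sP2(p[3])))-ss).ravel(),(proj(C,b2w(p,cP))-cc).ravel()]
r=least_squares(fun,[.45,.4,-1.56,.118],loss='soft_l1',x_scale=[.01,.01,.1,.01]); print(r.x); print(r.fun.reshape(-1,2).round(2))
p=r.x[:3]; np.save("box.npy",p)
print("knob",b2w(p,[-.110,-.047,.159]),"handle",b2w(p,[-.122,.036,.114]),"hinge",b2w(p,[.084,0,.11]))
print("tin",ray_z(C,un([138,230],170,5),0), ray_z(S,[250,366],.058))
E
```

```text
[ 0.48950157  0.03323309 -1.72324368  0.11551596]
[[ 1.46  0.53]
 [-2.55  0.61]
 [-0.24 -0.53]
 [-0.88 -0.23]
 [ 0.09  0.75]
 [ 0.92 -0.58]
 [-0.09  0.3 ]
 [ 0.02  1.78]
 [ 0.6   0.12]
 [ 0.07  2.97]]
knob [[0.45975099 0.14909466 0.159     ]] handle [[0.54361067 0.14835131 0.114     ]] hinge [[ 0.47674553 -0.04979271  0.11      ]]
tin [0.44579423 0.3486038 ] [0.4565914  0.33826294]
```

Run:
```python
from workcell import env, eyes
from geo import *
S=eyes.grab_frame("side");C=eyes.grab_frame("scene")
for uv in [(168,312),(237,217)]: print("rack side",ray_z(S,uv,0))
print("rack scene",ray_z(C,(322,240),0))
p=np.load("box.npy"); y=np.degrees(p[2])
k=b2w(p,[-.110,-.047,0])[0]; m=b2w(p,[-.07,0,0])[0]
# camera sits +76mm on tool x at yaw: tool x=(cos,sin)
for w,yaw in ((k,y),(k,y-83)): print(env.inverse_kinematics([w[0],w[1],.162],[180,0,yaw]))
Rb=R.from_euler('z',p[2]).as_matrix()
def hpose(th,lean,s,off=.0,dy=.008):
    # tool y along s*box x; lean towards box -y; th lid angle
    Ry=R.from_rotvec([0,th,0]).as_matrix()
    z=np.array([0,np.sin(lean),-np.cos(lean)]);yy=np.array([s,0,0.]);x=np.cross(yy,z)
    T=Rb@Ry@np.c_[x,yy,z]
    hp=np.array([.084,0,.11])+Ry@(np.array([-.206,.036+dy,.004])-off*z)
    return b2w(p,hp)[0]-T[:,2]*.003, R.from_matrix(T).as_euler('xyz',degrees=True)
for s in (1,-1):
  for lean in (10,20,30):
    for th in (0,.4,.785):
      P,o=hpose(th,np.radians(lean),s); q=env.inverse_kinematics(P,o); print(s,lean,th,P.round(3),o.round(1),None if q is None else np.round(q,1))
# wrist look
w=m-0.10*np.array([np.cos(p[2]+np.pi),np.sin(p[2]+np.pi),0])
env.goto([k[0],k[1],.25],[180,0,y]); f=eyes.grab_frame("wrist"); cv2.imwrite("pics/w1.png",f["image"]); 
print(f["position"],f["orientation"],env.read_state()["clock"])
print(proj(f,b2w(p,[[-.11,-.047,.167],[-.11,-.047,.136],[-.122,.036,.114],[-.122,.064,.114],[-.122,.008,.114],[-.082,.087,.118],[-.082,-.087,.118]])).round(1))
```

```text
rack side [0.6894006 0.2258274]
rack side [ 0.62214326 -0.1186492 ]
rack scene [ 0.61044164 -0.13506942]
[ 37.27450948  13.04814776 -25.7782077    0.         -51.17364455
 -46.00909962]
[ 3.72745095e+01  1.30481478e+01 -2.57782077e+01 -2.54444375e-14
 -5.11736445e+01 -1.29009100e+02]
1 10 0 [0.551 0.147 0.117] [180.  -10.   -8.7] [ 34.4  20.4 -28.   12.  -34.9  37.4]
1 10 0.4 [0.548 0.128 0.197] [-156.8   -9.2  -12.7] [ 21.2  12.4 -17.  -21.5 -42.   71.7]
1 10 0.785 [0.541 0.083 0.261] [-134.6   -7.1  -15.8] [ -0.2  10.9  -8.8 -49.6 -60.5  99.2]
1 20 0 [0.551 0.147 0.117] [180.  -20.   -8.7] [ 33.1  17.2 -44.1  45.2 -18.7   6.2]
1 20 0.4 [0.548 0.129 0.197] [-155.8  -18.4  -16.8] [ 26.1   8.9 -26.5 -14.  -25.8  62.2]
1 20 0.785 [0.541 0.083 0.26 ] [-133.2  -14.   -23.2] [  1.1   6.9 -14.5 -52.6 -48.6 101.1]
1 30 0 [0.55  0.147 0.117] [180.  -30.   -8.7] None
1 30 0.4 [0.547 0.129 0.196] [-154.   -27.4  -21.4] None
1 30 0.785 [0.54  0.083 0.26 ] [-130.9  -20.7  -30.9] [  3.    3.5 -19.7 -57.2 -36.3 104.4]
-1 10 0 [0.551 0.147 0.117] [180.   10.  171.3] [  34.4   20.4  -28.    12.   -3
[... 165 characters left out ...]
 10.9  -8.8 -49.6 -60.5 -80.8]
-1 20 0 [0.551 0.147 0.117] [180.   20.  171.3] [  33.1   17.2  -44.1   45.2  -18.7 -173.8]
-1 20 0.4 [0.548 0.129 0.197] [155.8  18.4 163.2] [  26.1    8.9  -26.5  -14.   -25.8 -117.8]
-1 20 0.785 [0.541 0.083 0.26 ] [133.2  14.  156.8] [  1.1   6.9 -14.5 -52.6 -48.6 -78.9]
-1 30 0 [0.55  0.147 0.117] [180.   30.  171.3] None
-1 30 0.4 [0.547 0.129 0.196] [154.   27.4 158.6] None
-1 30 0.785 [0.54  0.083 0.26 ] [130.9  20.7 149.1] [  3.    3.5 -19.7 -57.2 -36.3 -75.6]
[0.44747587 0.07363029 0.38941576] [-1.63087799e+01  1.37462354e-02  1.71400623e+02] 2.05
[[280.  225.8]
 [280.2 212.6]
 [181.4 218.5]
 [148.6 218.4]
 [214.5 218.6]
 [113.8 172.4]
 [330.7 172.4]]
```

View pics/w1.png

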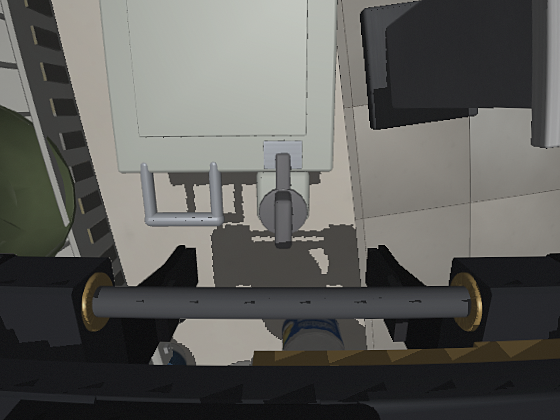

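The wrist view is sharp: rod centres at (150,220) and (217,219), disc centre (282,211), and lid front corners (118,172) and (332,171). They sit about 2 px from the prediction. I'll refit with these, then do the knob.

Run:
```python
from workcell import env, eyes
from geo import *
from scipy.optimize import least_squares
S=eyes.grab_frame("side");W=eyes.grab_frame("wrist")
un=lambda q,o,s:(np.array(q,float)+.5)/s-.5+o
ss=un([[84,328],[200,358],[84,255],[415,352]],np.array([205,195]),4.8)
ww=np.array([[150,220],[217,219],[282,211],[118,172],[332,171]])
H=[[-.122,.063,.114],[-.122,.009,.114]]
L=lambda b:[[-.082,b,.118],[-.082,-b,.118]]
fun=lambda p:np.r_[.7*(proj(S,b2w(p,H+L(p[3])))-ss).ravel(),(proj(W,b2w(p,H+[[-.11,-.047,.136]]+L(p[3])))-ww).ravel()]
p0=np.load("box.npy")
r=least_squares(fun,[*p0,.086],x_scale=[.01,.01,.1,.01]); p=r.x[:3]; print(p0,r.x);print(r.fun.reshape(-1,2).round(1)); np.save("box.npy",p)
y=np.degrees(p[2]); k=b2w(p,[-.11,-.047,.162])[0]
if np.abs(r.fun).max()<3:
    env.gripper_to(.5)
    env.goto([k[0],k[1],.20],[180,0,y])
    print(env.move_straight(k,rate=.06,force_limit=8))
    env.gripper_to(0,grasp_force=35)
    s=env.read_state(); print(s["position"],s["opening"]*87,s["finger_force"],s["force"],s["clock"],k)
    f=eyes.grab_frame("wrist"); cv2.imwrite("pics/w2.png",f["image"])
```

```text
[ 0.48950157  0.03323309 -1.72324368] [ 0.48842009  0.03315631 -1.71461707  0.08572545]
[[ 1.   0.4]
 [-0.6  0.8]
 [ 0.1 -0.3]
 [ 0.3 -0.2]
 [ 2.  -1.4]
 [-1.4 -0.7]
 [ 0.6  0.7]
 [-0.7  0.9]
 [-0.8  0.1]]
False
[0.45845647 0.14876259 0.16220336] 12.073492436841043 34.99904575757682 [ 4.47402715 -1.73551457 -2.01707399] 4.8833 [0.45767114 0.14875693 0.162     ]
```

Opening is 12.1 mm, which matches the bar thickness, so the knob is gripped. Now press, turn and release.

Run:
```python
from workcell import env, eyes
from geo import *
s=env.read_state; P=s()["position"].copy(); y=np.degrees(np.load("box.npy")[2])
env.move_straight([P[0],P[1],P[2]-.0075],rate=.02)
a=s(); print("pressed",a["position"],a["force"],a["wrist_torque"])
for d in (28,56,80,87):
    env.goto([P[0],P[1],P[2]-.0075],[180,0,y-d]); a=s(); print(d,a["position"].round(4),a["force"].round(1),a["wrist_torque"].round(2),a["opening"]*87)
```

```text
pressed [0.45857123 0.14880168 0.15524963] [ 0.71048751 -2.32218377  6.09227748] [-0.56759118 -0.30947961 -0.06953344]
28 [0.4583 0.149  0.1552] [ 0.  -0.9  6.6] [-0.29 -0.06 -0.06] 11.732682023793702
56 [0.4581 0.1493 0.1551] [-0.6  0.8  7.5] [ 0.15  0.21 -0.01] 11.816371240084663
80 [0.458  0.1496 0.1551] [-1.9  0.7  6.5] [ 0.44  0.37 -0.03] 12.022331346115283
87 [0.4582 0.1496 0.1552] [-2.3  1.5  5.6] [0.45 0.37 0.67] 11.709598009255698
```

The torque step at 87° shows the knob is at its stop. Let it spring up, open the gripper, back off and look.

Run:
```python
from workcell import env, eyes
from geo import *
s=env.read_state; P=s()["position"].copy(); p=np.load("box.npy");y=np.degrees(p[2])
env.goto([P[0],P[1],P[2]],[180,0,y-84])
env.move_straight([P[0],P[1],P[2]+.0072],rate=.04); print(s()["force"].round(1))
env.gripper_to(.5)
env.move_straight([P[0],P[1],.26],rate=.2)
env.goto([P[0],P[1],.26],[180,0,y])
f=eyes.grab_frame("wrist"); cv2.imwrite("pics/w3.png",f["image"][60:300,80:420]); print(s()["clock"])
print(proj(f,b2w(p,[[-.11,-.047,.167],[-.122,.036,.114],[-.11,-.092,.136]]))-[80,60])
```

```text
[ 1.8 -0.6 -0.1]
10.6917
[[200.05844056 161.75424213]
 [104.27763642 155.69917591]
 [256.9701974  149.48166532]]
```

View pics/w3.png

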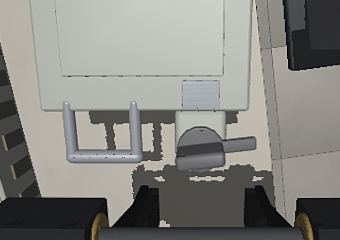

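The knob is turned: its nose points along the front, away from the handle, at crop (240,145). The bar handle centre at crop (104,156) matches the prediction to within a pixel. Next I check the path and grasp the handle.

```bash
cat >> geo.py <<'E'
p=np.load("box.npy"); Rb=R.from_euler('z',p[2]).as_matrix(); HG=np.array([.084,0,.11])
def tool(th,lean=np.radians(13),s=-1):
    z=np.array([0,np.sin(lean),-np.cos(lean)]);y=np.array([s,0,0.])
    return Rb@R.from_rotvec([0,th,0]).as_matrix()@np.c_[np.cross(y,z),y,z]
eul=lambda T:R.from_matrix(T).as_euler('xyz',degrees=True)
def hpose(th,off=0,dy=.004):
    T=tool(th); h=HG+R.from_rotvec([0,th,0]).apply([-.206,.036+dy,.004])
    return b2w(p,h)[0]-T[:,2]*(.003+off), eul(T)
E
python3 - <<'E'
from workcell import env, eyes
from geo import *
for th in (0,.2,.4,.6,.785): print(th,np.round(env.inverse_kinematics(*hpose(th)),1))
env.gripper_to(.38)
P,o=hpose(0,.09); env.goto(P,o)
P,o=hpose(0); print(env.move_straight(P,rate=.07,force_limit=8))
s=env.read_state(); print(s["position"],P,s["force"].round(1),s["clock"])
f=eyes.grab_frame("wrist"); cv2.imwrite("pics/w4.png",f["image"])
f=eyes.grab_frame("side"); cv2.imwrite("pics/s4.png",f["image"])
E
```

```text
0 [  35.5   18.9  -32.9   18.2  -30.  -148.9]
0.2 [  31.    14.2  -26.8   -0.8  -31.7 -129.9]
0.4 [  22.8   10.8  -20.1  -20.1  -37.5 -110. ]
0.6 [ 11.6   9.1 -14.5 -37.4 -46.7 -92.4]
0.785 [  0.1   9.2 -11.  -50.5 -57.3 -79.8]
False
[0.54504777 0.14849459 0.11746496] [0.54482493 0.14826044 0.11692311] [-0.6 -0.3 -0.4] 14.1917
```

View pics/s4.png

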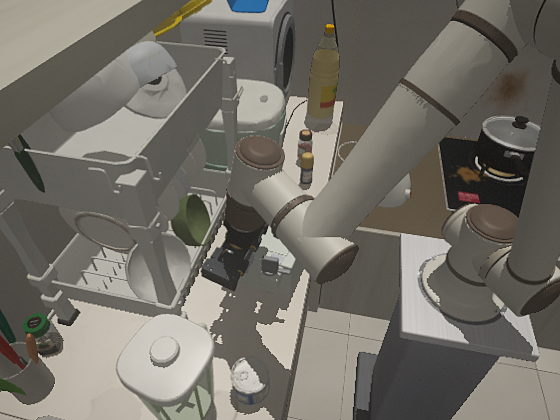

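The gripper is at the handle, clear of the rack and with no contact force; the tin, jar and bottle haven't moved. Grip, then raise along the arc.

Run:
```python
from workcell import env, eyes
from geo import *
st=env.read_state
env.gripper_to(0,grasp_force=40); s=st(); print("grip",s["opening"]*87,s["finger_force"],s["position"],s["force"].round(1))
if 9<s["opening"]*87<14:
    T0=tool(0); g=Rb.T@(s["position"]+.003*T0[:,2]-[p[0],p[1],0])-HG   # grasp point from the hinge
    print("g",g)
    np.save("g.npy",g)
    for th in np.linspace(0,.785,11)[1:]:
        T=tool(th); G=b2w(p,HG+R.from_rotvec([0,th,0]).apply(g))[0]
        env.move_straight(G-.003*T[:,2],eul(T),rate=.06); s=st()
        print(round(th,3),s["force"].round(1),round(s["opening"]*87,1),s["clock"])
        if np.linalg.norm(s["force"])>30: print("high force");break
    a=Rb.T@(s["position"]+.003*R.from_euler('xyz',s["tool_rot"],degrees=True).as_matrix()[:,2]-[p[0],p[1],0])-HG
    print("angle",np.arctan2(a[2],-a[0])-np.arctan2(g[2],-g[0]),a)
    for n in("side","scene","wrist"): cv2.imwrite(f"pics/{n}5.png",eyes.grab_frame(n)["image"])
```

```text
grip 10.917722494480946 39.999146265909076 [0.54501663 0.14889329 0.11702486] [-0.2  2.4 -0.1]
g [-0.20665379  0.04009901  0.00410175]
0.078 [-0.3  2.6 -3.2] 10.7 15.2583
0.157 [-0.6  3.2 -2.2] 10.7 15.675
0.236 [ 0.1  3.  -1.7] 11.2 16.0917
0.314 [-1.1  3.8 -1.1] 10.7 16.5083
0.392 [ 0.1  5.3 -0.8] 10.7 16.925
0.471 [-0.1  5.1 -0.3] 10.6 17.3417
0.55 [0.2 5.  1. ] 10.6 17.7583
0.628 [1.1 4.6 0.4] 10.6 18.175
0.706 [1.1 5.1 1.1] 11.0 18.5917
0.785 [-0.1  5.1  0.6] 11.0 19.0083
angle 0.7827953529163546 [-0.14349608  0.03982745  0.14853202]
```

Run:
```python
import cv2,numpy as np
a=cv2.imread("pics/side5.png")[130:340,170:390]; b=cv2.imread("pics/scene5.png")[100:310,150:370]
cv2.imwrite("pics/d5.png",cv2.resize(np.hstack([a,b]),None,fx=1.8,fy=1.8,interpolation=cv2.INTER_CUBIC))
```

```text
(no output)
```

View pics/d5.png

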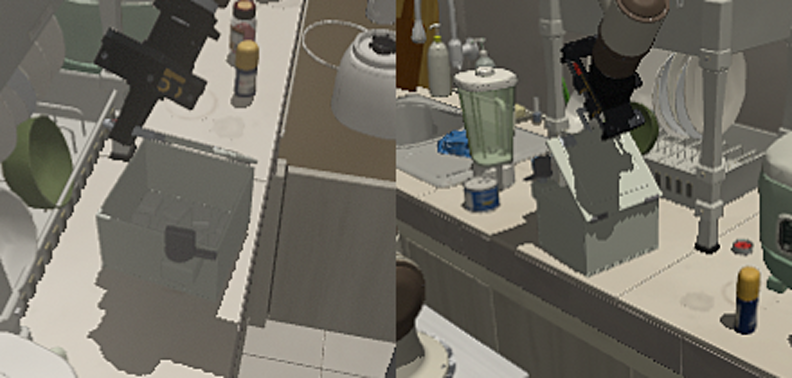

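View pics/wrist5.png

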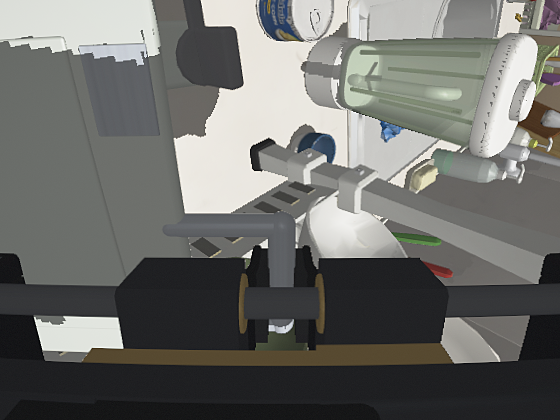

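The lid is open with tablets visible, the bar is between the fingers, and the knob nose points away. The lid's front edge runs from crop (143,130) to (257,160). I'll check the angle from that edge, then hand in.

Run:
```python
from workcell import env, eyes
from geo import *
f=eyes.grab_frame("side"); obs=np.array([[143,130],[257,160]])/1.8+[170,130]
for th in (.72,.785,.85):
    Q=HG+R.from_rotvec([0,th,0]).apply([[-.166,.0857,.008],[-.166,-.0857,.008],[-.166,.0857,0],[-.166,-.0857,0]])
    print(th,(proj(f,b2w(p,Q))-np.r_[obs,obs]).round(1).tolist())
env.dwell(.5); s=env.read_state()
a=Rb.T@(s["position"]+.003*R.from_euler('xyz',s["tool_rot"],degrees=True).as_matrix()[:,2]-[p[0],p[1],0])-HG
print(np.arctan2(a[2],-a[0])-.0198,s["opening"]*87,s["force"],s["clock"])
```

```text
0.72 [[-22.2, -1.6], [-12.7, 0.8], [-23.0, 1.9], [-13.6, 4.4]]
0.785 [[-21.0, -6.2], [-11.4, -4.1], [-21.9, -2.8], [-12.4, -0.5]]
0.85 [[-19.6, -10.9], [-10.1, -9.0], [-20.6, -7.4], [-11.1, -5.4]]
0.7844790813963826 10.903301966330332 [-0.30811138  4.81706856  0.45701174] 19.7083
```

My corner reading doesn't fit, so I'll use the last picture to check with predicted edges overlaid.

Run:
```python
from workcell import env, eyes
from geo import *
def panel(n,x0,y0):
    f=eyes.grab_frame(n); a=cv2.resize(f["image"][y0:y0+110,x0:x0+130],None,fx=3,fy=3,interpolation=cv2.INTER_CUBIC)
    b=a.copy()
    for th,c in ((.785,(0,0,255)),(.70,(255,0,0))):
      for h in (0,.008):
        Q=HG+R.from_rotvec([0,th,0]).apply([[0,.0857,h],[-.166,.0857,h],[-.166,-.0857,h],[0,-.0857,h]])
        q=((proj(f,b2w(p,Q))-[x0,y0]+.5)*3).round().astype(int)
        cv2.polylines(b,[q.reshape(-1,1,2)],False,c,1)
    return np.hstack([a,b])
cv2.imwrite("pics/v6.png",np.vstack([panel("side",205,170)[:,:780],panel("scene",210,155)])[:600])
```

```text
(no output)
```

View pics/v6.png

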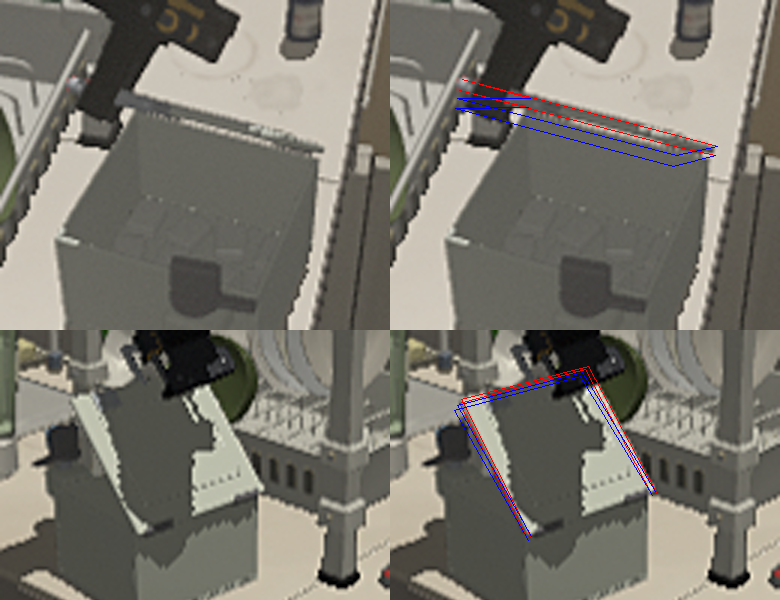

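In both views the lid lies on the red 45° outline (scene corner at (73,402) against a predicted (70,400)), clearly above the blue 0.70 rad one. Handing in.

Run:
```python
from workcell import env, eyes
print(env.close_job(), env.read_state()["clock"])
```

```text
the job is handed in; nothing more can be done
the job is handed in; nothing more can be done
```

The job is handed in at about 20 s of the 51 s allowed: the catch is released, the gripper is holding the lid at about 0.784 rad (45°), and the last pictures showed the jar, tin and bottle unmoved.

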